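# Lid on the rempah mill, then hold the spring dial at its third click

### The job

The rempah mill is loaded: put its steel lid on the cup so that it sits fully home, and let go of it; only then turn the mill's spring-return dial clockwise past the first two clicks to the third, the last, and hold it there against the spring. Finish while still holding the dial at the third click with the fingers: do not let go. Do not turn the dial while the lid is off, and leave the other kitchen things where they are.

Things in the scene. Friction and masses are not known exactly. Their poses are not given: they have to be found in the camera images.
- mill: Rempah mill, fixed to the counter: white housing 200 (its x) x 290 (its y) mm, flat deck 85 mm above the counter. Origin: centre of the underside; z up; front faces -x. An open steel cup stands on the deck at its +y end, the black dial at its -y end, axes 165 mm apart. Four raised marks round the dial show off and the three clicks, larger for each.
- cup_rim (a point): Centre of the cup's mouth, level with its rim, 135 mm above the counter. Upright round steel cup, 120 mm outside, 112 mm inside diameter, floor 46 mm below the rim (nuts and blade inside lie well below the lid). At mill x 0, y +80 mm. With the lid fully home, the lid's origin is 12 mm below this point, on its axis.
- lid: Loose round steel lid, 0.15 to 0.31 kg, upright on the counter. Origin: centre of its underside; z up; yaw does not matter. From below: a plug of diameter 106 mm, 12 mm deep, that enters the cup with 3 mm to spare all round; a flange of diameter 126 mm, 5 mm thick, that rests on the rim; a round black knob of diameter 24 mm, 30 mm tall (17 to 47 mm above the origin).
- lid_knob (a point): Point on the lid's axis inside the knob, 34 mm above the lid's origin (17 mm above the flange's top, 13 mm below the knob's top).
- dial (a joint): Dial angle in rad: 0 at off (its start), growing clockwise seen from above; clicks (detents) at 0.42, 0.83 and the third, last, 1.25; end stop 1.30. Let go anywhere, clicks included, it springs back to 0. Spring: 0.06 N m at off, 0.135 N m at the third click, up to 0.04 N m more on the bumps between. Off: nose 0.625 rad from the mill's -x towards -y; third click: as far to the +y side.
- dial_grip (a point): Grip point on the dial's vertical axis, 116 mm above the counter. Black dial: a disc of diameter 52 mm just above the deck, top at 96 mm; on it an upright grip bar 16 mm wide, 52 mm long (30 to the nose, 22 to the tail), its top 14 mm above this point. The point turns with the dial: x along the bar to the nose (white line on top), y across the bar, z up.
- bowl: Bystander: loose white enamel bowl, rim diameter 124 mm, 50 mm tall. Origin: centre of its underside. The bowl lies to one side of the mill and the lid to the other, either way round.
- mortar: Bystander: grey granite mortar, 156 mm wide, 105 mm tall. Origin: centre of its underside.
- colander: Bystander: green plastic colander, 170 mm wide and 224 mm over its two grips, 80 mm tall. Origin: centre of its underside.
There are look-alikes about, which are no part of the job. What is shaped like the lid but blue or pink is not meant.

How it is judged:
On the way, in this order (a step that is already met when the one before it is completed fails the run):
1. the lid sits fully home on the cup and is let go (horizontal distance between lid and cup_rim below 0.008 m and z of lid in the frame of cup_rim below -0.009 m and angle between lid's own z axis and vertical below 0.06 rad and contact force between the fingers and lid below 0.2 N), for 0.2 s.
2. the dial is past two clicks and at the third (value of joint dial above 1.14 rad and horizontal distance between lid and cup_rim below 0.008 m and z of lid in the frame of cup_rim below -0.009 m and angle between lid's own z axis and vertical below 0.06 rad), for 0.2 s.
At the end, for the whole second after the job is handed in: The lid is on the cup: its origin within 8 mm of the cup's axis, more than 9 mm below the rim, tilted less than 0.06 rad, not touched by the fingers; the dial is held beyond 1.14 rad (third click 1.25, end stop 1.30) through the last second, the fingers pressing on the dial with more than 0.5 N (all of step 2 and contact force between the fingers and lid below 0.2 N and contact force between the fingers and mill above 0.5 N); the arm keeps its last pose, push and grip.
It fails at once if the dial turned more than 0.25 rad while the lid is off (value of joint dial above 0.25 rad and not (horizontal distance between lid and cup_rim below 0.008 m and z of lid in the frame of cup_rim below -0.009 m and angle between lid's own z axis and vertical below 0.06 rad)).
It fails at once if the bowl is moved more than 30 mm (distance of bowl from where it was at the start of the episode above 0.03 m).
It fails at once if the mortar is moved more than 30 mm (distance of mortar from where it was at the start of the episode above 0.03 m).
It fails at once if the colander is moved more than 30 mm (distance of colander from where it was at the start of the episode above 0.03 m).
It also fails if it takes over 58 s, if anything falls off the work surface, if the arm or the gripper's body presses on something with over 40 N, if the wrist force passes 120 N, or if a joint passes its speed limit or range.

### The arm

A 7-joint arm with a two-finger parallel gripper is mounted at the origin on the work surface. World frame = base frame: x ahead of the robot, y to its left, z up, the work surface at z = 0. Lengths are in m, angles in rad, forces in N, time in s.
With the tool pointing down it reaches from about 0.4 to 0.85 m from the base axis. Payload 10.4 kg.
Tool frame: the origin (TCP) lies at the very end of the fingers, on their centre line; the grasp point (between the pads) lies 19 mm behind it (grip_point_offset is the distance from the TCP to the grasp point, in m); z points along the fingers, y is the line along which they close (so a half turn about z gives the same grasp; the last joint's range is limited). The gripper opens to 87 mm and grips with 3 to 60 N. Pads are 19 mm wide; open, the fingers measure 117 mm over their backs; the gripper's body (75 mm by 190 mm) begins 51 mm behind the grasp point.
Start: joints at [1.157, 0.332, -0.065, 1.46, 0.022, 1.35, -0.088], TCP at [0.238, -0.578, 0.223] pointing down, gripper open.
Joint ranges: [-2.6, 2.6], [-0.5, 2.12], [-1.47, 1.34], [0.16, 2.42], [-1.27, 4.41], [0.06, 2.06], [-2.6, 2.6]. Speed limits (rad/s): [2.22, 2.22, 2.79, 2.79, 3.14, 3.14, 3.14].

### API

Orientations are given as a unit quaternion [x, y, z, w].
In Python, from bench import * gives the robot as it stands.
- The arm moves only by the tool play_rows, never from a script. Its argument "increments" is text: rows parted by semicolons, each of 7 numbers parted by spaces: the turn, a rotation vector about the tool's x, y, z in rad, then the shift along the tool's x, y, z in m, then the opening, from 0 (shut) to 1 (fully open). A call has 1 to 8 rows; each row is the pose to reach, as a shift and turn from the pose commanded when the call began, along the tool's axes at that moment; what a row does not reach only later rows make up. A row lasts 1/10 s, in which the tool goes at most 50 mm and 8.59 degrees, less where a joint would pass 70% of its speed; a pose out of reach is approached as far as the arm can. A call with a gripper value outside its range is refused whole. The fingers move at their own pace and stop on an object; "grip_force" is the grip in N (left out, the last holds). Time passes only in rows, so rows that repeat a pose let the fingers close. It gives the time, the measured TCP pose, the force, the opening and the grip force at its end, in the units of the state.
- read_state(): the state, without advancing time (a new reading comes with each control period).
- camera(name): name is "scene" or "side" or "wrist"; returns a dict with "color" (384x512x3 uint8, red, green, blue), "fx", "fy", "cx", "cy" (pixels), "k1" (the pictures are not rectified: a ray, as slopes to the right and down, at radius r is drawn at 1 + k1 r^2 times it, then the intrinsics apply), "camera_from_world" (4x4, takes a point from world to camera coordinates); the wrist camera has in their place "mount" (4x4, takes a point from camera to tool coordinates, whose origin is the TCP and whose axes are the flange's). Camera axes: x right, y down, z forward; pixel columns grow to the right and rows downward; lengths in m; the calibration is good to about 2 mm. A picture is of the moment at which its call begins: read the wrist's pose just before it. There is no depth.
- close_job(): hands the job in; it is judged then, once.
The state is a dict: "time": time; "joint_positions": joint angles; "joint_vel": joint speeds; "joint_torque": joint torques, N m; "ee_pos": TCP position; "eef_rot": TCP orientation; "ft_force": force on the tool from outside, world axes, zero at the start; "torque": the same for the moment, N m; "width": finger opening in m; "grip_force": force on a finger pad.
Only numpy, scipy, OpenCV 4.12 (cv2) and the standard library are available. Lean on these libraries where they do the work, as an engineer would, in place of code of your own. Each camera call takes 0.05 s, during which the arm holds its last target. There are 200 camera calls.

## Working session

There is one attempt and no reset: what is moved stays moved. The work goes in short steps, Python scripts to look and compute and a tool call to move; the robot and the scene stay as the last step left them, time stands still between calls to the robot, and variables do not carry over. Pictures are saved under pics/ and viewed, at most 12 in all, crops included, and the job is handed in when it is done.

Besides the shell and the picture viewer there is one more tool, called as name(argument=value, ...) on one line, values as JSON. play_rows: Moves the arm, as the interface text tells. Its arguments: {"type":"object","properties":{"increments":{"type":"string"},"grip_force":{"type":"number"}},"required":["increments"]}

```bash
mkdir -p pics; ls; cat > h.py <<'E'
from bench import *
import numpy as np, cv2
from scipy.spatial.transform import Rotation as R
def save(n,f):
    c=camera(n); cv2.imwrite(f,c["color"][:,:,::-1]); return c
def ray(c,u,v,pose=None):
    x=(u-c["cx"])/c["fx"]; y=(v-c["cy"])/c["fy"]
    xd,yd=x,y
    for _ in range(30):
        s=1+c["k1"]*(x*x+y*y); x,y=xd/s,yd/s
    d=np.array([x,y,1.])
    if "mount" in c:
        T=np.eye(4);T[:3,:3]=R.from_quat(pose[1]).as_matrix();T[:3,3]=pose[0];W=T@c["mount"]
    else: W=np.linalg.inv(c["camera_from_world"])
    return W[:3,3],W[:3,:3]@d
def atz(c,u,v,z,pose=None):
    o,d=ray(c,u,v,pose); return o+d*(z-o[2])/d[2]
def proj(c,p):
    q=(c["camera_from_world"]@np.r_[p,1])[:3]; x,y=q[:2]/q[2]; s=1+c["k1"]*(x*x+y*y)
    return np.array([c["fx"]*x*s+c["cx"],c["fy"]*y*s+c["cy"]])
E
python3 - <<'E'
from h import *
import pickle
s=read_state();print(s["ee_pos"],s["eef_rot"],s["width"])
C={n:save(n,f"pics/{n}0.png") for n in("scene","side")}
pickle.dump(C,open("c0.pkl","wb"))
for n in C: print(n,np.linalg.inv(C[n]["camera_from_world"])[:3,3])
ims=[C[n]["color"][:,:,::-1] for n in C]
E
```

```text
pics
[ 0.23792919 -0.57751975  0.22174913] [ 9.80966749e-01  1.94174446e-01 -1.73207011e-04 -7.00958190e-04] 0.08743681146502537
scene [1.00425797 0.88050462 1.05005783]
side [0.35852544 1.02344459 1.10453949]
```

View pics/scene0.png

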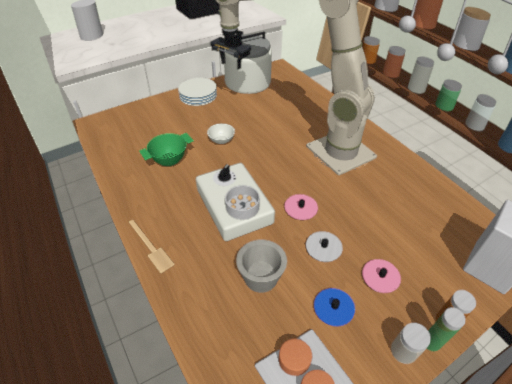

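View pics/side0.png

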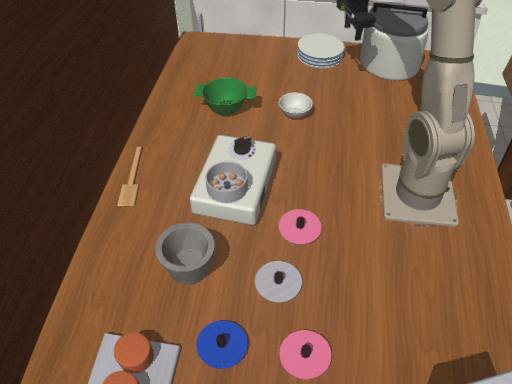

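The scene picture shows the steel lid at about (324,246) and the mill at (235,200). The side picture has the lid at (278,281), the cup at (228,182) and the dial at (242,147). I'll enlarge both.

```bash
python3 - <<'E'
from h import *
import pickle
C=pickle.load(open("c0.pkl","rb"))
a=C["scene"]["color"][155:275,190:350,::-1]; b=C["side"]["color"][125:305,180:310,::-1]
a=cv2.resize(a,None,fx=5,fy=5,interpolation=cv2.INTER_CUBIC)
b=cv2.resize(C["side"]["color"][130:235,185:325,::-1],None,fx=5.7,fy=5.7,interpolation=cv2.INTER_CUBIC)
cv2.imwrite("pics/a.png",a);cv2.imwrite("pics/b.png",b);print(a.shape,b.shape)
for n,u,v,z in [("scene",324,246,.017),("side",278,281,.017),("scene",242,200,.135),("side",228,178,.135),("side",242,143,.125),("scene",226,172,.125)]:
    print(n,u,v,atz(C[n],u,v,z).round(4))
E
```

```text
(600, 800, 3) (598, 798, 3)
scene 324 246 [0.4029 0.3744 0.017 ]
side 278 281 [0.4038 0.3768 0.017 ]
scene 242 200 [0.5903 0.1364 0.135 ]
side 228 178 [0.5768 0.1349 0.135 ]
side 242 143 [ 0.5636 -0.0249  0.125 ]
scene 226 172 [ 0.5658 -0.0247  0.125 ]
```

View pics/a.png

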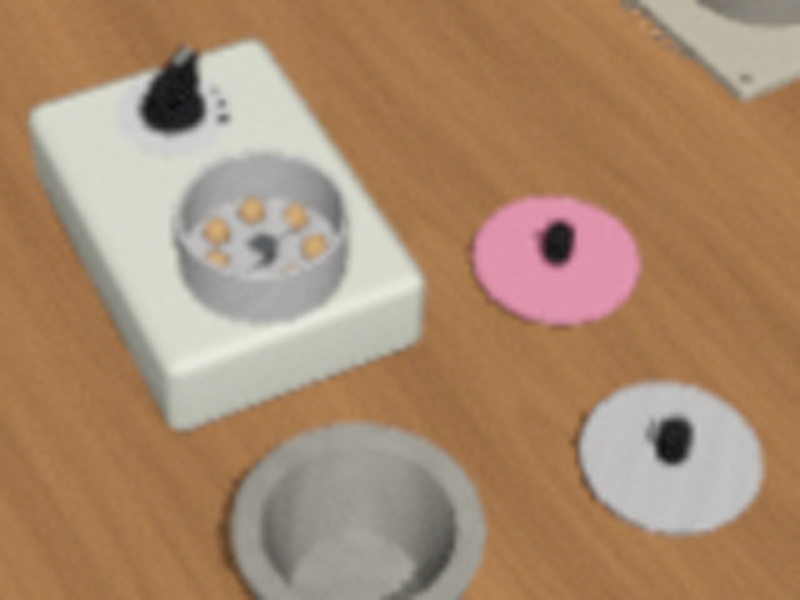

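View pics/b.png

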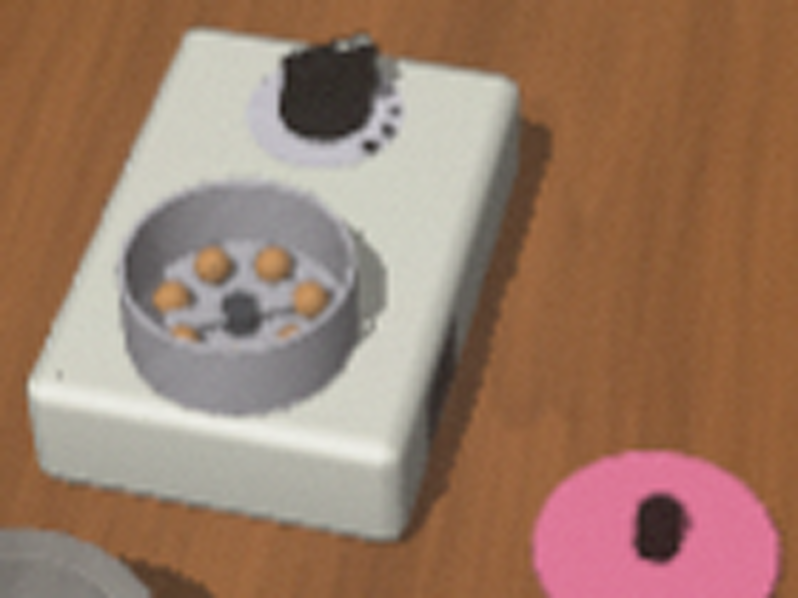

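The rim spans about (174..348, 152..290) in crop a and (120..357, 178..353) in crop b. The dial marks face the robot side. Next I'll move over the mill for a wrist view.

```bash
cat >> h.py <<'E'
def inc(p,yaw):
    "increment from measured pose to TCP p, tool down, tool-x heading yaw"
    s=read_state(); M=R.from_quat(s["eef_rot"])
    T=R.from_euler("z",yaw)*R.from_euler("x",np.pi)
    print("t",s["time"],"pos",s["ee_pos"].round(4),"yaw",np.arctan2(*M.as_matrix()[1::-1,0]).round(4),"j",s["joint_positions"].round(2))
    print("rot",(M.inv()*T).as_rotvec().round(4),"shift",(M.inv().apply(np.array(p)-s["ee_pos"])).round(4))
E
python3 - <<'E'
from h import *
print(camera("wrist")["mount"].round(3))
inc([.52,.05,.43],.39)
E
```

```text
[[-0.    -0.953 -0.304  0.084]
 [ 1.    -0.    -0.     0.   ]
 [ 0.    -0.304  0.953 -0.162]
 [ 0.     0.     0.     1.   ]]
t 0.15 pos [ 0.238  -0.5776  0.2219] yaw 0.3908 j [ 1.16  0.33 -0.06  1.46  0.02  1.35 -0.09]
rot [-0.0011  0.      0.0008] shift [ 0.4999 -0.4731 -0.2076]
```

play_rows(increments="0 0 0 0 0 -0.05 1; 0 0 0 0 0 -0.1 1; 0 0 0 0.035 -0.027 -0.12 1; 0 0 0 0.07 -0.055 -0.14 1; 0 0 0 0.105 -0.08 -0.16 1; 0 0 0 0.14 -0.11 -0.18 1; 0 0 0 0.18 -0.14 -0.2 1; 0 0 0 0.22 -0.17 -0.22 1")

```text
time: 0.95
ee_pos: [0.3734, -0.3414, 0.4404]
eef_rot: [0.981, 0.194, -0.0, 0.0]
ft_force: [1.9, -0.9, -0.4]
width: 0.0871
grip_force: 0.0
```

play_rows(increments="0 0 0 0.38 -0.29 0 1; 0 0 0 0.38 -0.29 0 1; 0 0 0 0.38 -0.29 0 1; 0 0 0 0.38 -0.29 0 1; 0 0 0 0.38 -0.29 0 1; 0 0 0 0.38 -0.29 0 1; 0 0 0 0.38 -0.29 0 1; 0 0 0 0.38 -0.29 0 1")

```text
time: 1.75
ee_pos: [0.5751, 0.0039, 0.4396]
eef_rot: [0.981, 0.194, 0.0, 0.0]
ft_force: [0.5, -0.3, -0.1]
width: 0.0873
grip_force: 0.0
```

play_rows(increments="0 0 0 0 0 0 1; 0 0 0 0 0 0 1")

```text
time: 1.95
ee_pos: [0.5747, 0.0035, 0.4388]
eef_rot: [0.981, 0.195, -0.001, -0.0]
ft_force: [-0.1, -1.0, 0.2]
width: 0.0872
grip_force: 0.0
```

```bash
python3 - <<'E'
from h import *
import pickle
inc([.62,.08,.45],.39)
s=read_state(); c=save("wrist","pics/w1.png"); pickle.dump((s["ee_pos"],s["eef_rot"],c),open("w1.pkl","wb"))
cv2.imwrite("pics/w1b.png",cv2.resize(c["color"][:,:,::-1],(800,600),interpolation=cv2.INTER_CUBIC))
E
```

```text
t 1.95 pos [0.5747 0.0035 0.4388] yaw 0.3935 j [ 0.36  0.26 -0.59  1.14  0.14  1.78 -1.36]
rot [-0.0009  0.0011  0.0035] shift [ 0.0711 -0.0533 -0.0112]
```

View pics/w1b.png

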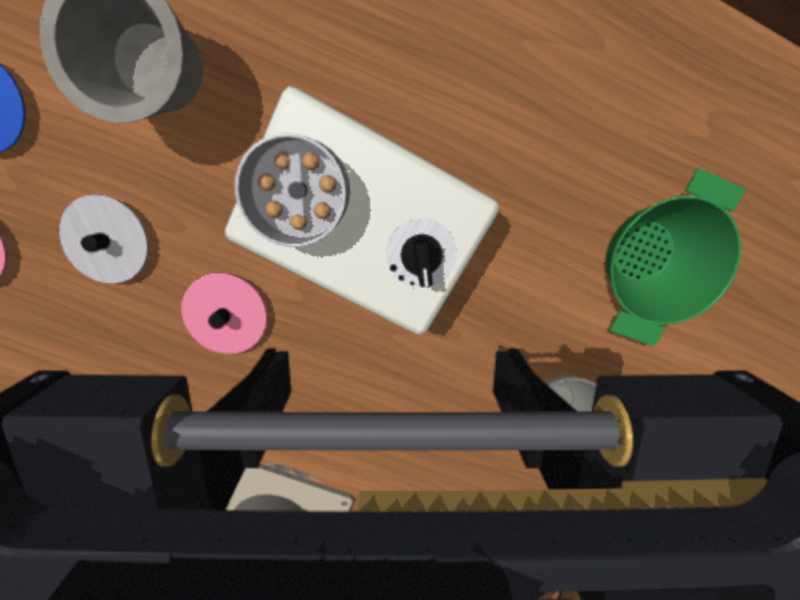

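The wrist picture (scaled 1.5625x) shows the following:
- **Cup rim:** centre about (292,190).
- **Dial:** about (421,256), with its nose pointing down.
- **Lid:** flange centre about (103,239).
- **Deck corners:** about (288,87), (500,206), (424,335) and (226,237).

```bash
python3 - <<'E'
from h import *
import pickle
p,q,c=pickle.load(open("w1.pkl","rb")); C=pickle.load(open("c0.pkl","rb"))
f=lambda u,v,z:atz(c,u/1.5625,v/1.5625,z,(p,q)).round(4)
rim=f(292,190,.135);print("rim",rim,"w",np.linalg.norm(f(235,190,.135)-f(350,190,.135)))
print("lid",f(103,239,.017),np.linalg.norm(f(59,239,.017)-f(148,239,.017)),"knobtop",f(90,242,.047))
k=[f(*a,.085) for a in[(288,87),(500,206),(424,335),(226,237)]]
print("corners",k)
for a,b in[(0,1),(3,2),(0,3),(1,2)]:
    d=k[b]-k[a];print(np.linalg.norm(d).round(3),(np.degrees(np.arctan2(d[1],d[0]))%90).round(2))
print("deck ctr",np.mean(k,0)); print("dial disc",f(421,254,.096))
print("s rim",atz(C["scene"],242.2,199.4,.135),atz(C["side"],226.9,176.7,.135))
E
python3 - <<'E'
import cv2
w=cv2.imread("pics/w1.png")
a=cv2.resize(w[70:230,140:330],None,fx=4.2,fy=3.75*4.2/4.2,interpolation=cv2.INTER_CUBIC);cv2.imwrite("pics/w1c.png",cv2.resize(w[70:220,140:340],None,fx=4,fy=4,interpolation=cv2.INTER_CUBIC))
E
```

```text
rim [0.5873 0.124  0.135 ] w 0.12390145277598645
lid [0.406  0.3738 0.017 ] 0.12985876943818622 knobtop [0.4078 0.3724 0.047 ]
corners [array([0.685 , 0.1738, 0.085 ]), array([ 0.6583, -0.1031,  0.085 ]), array([ 0.4706, -0.0864,  0.085 ]), array([0.496 , 0.1911, 0.085 ])]
0.278 84.49
0.279 84.77
0.19 84.77
0.188 84.92
deck ctr [0.577475 0.04385  0.085   ]
dial disc [ 0.57   -0.0375  0.096 ]
s rim [0.58835374 0.13431341 0.135     ] [0.58079072 0.13037692 0.135     ]
```

View pics/w1c.png

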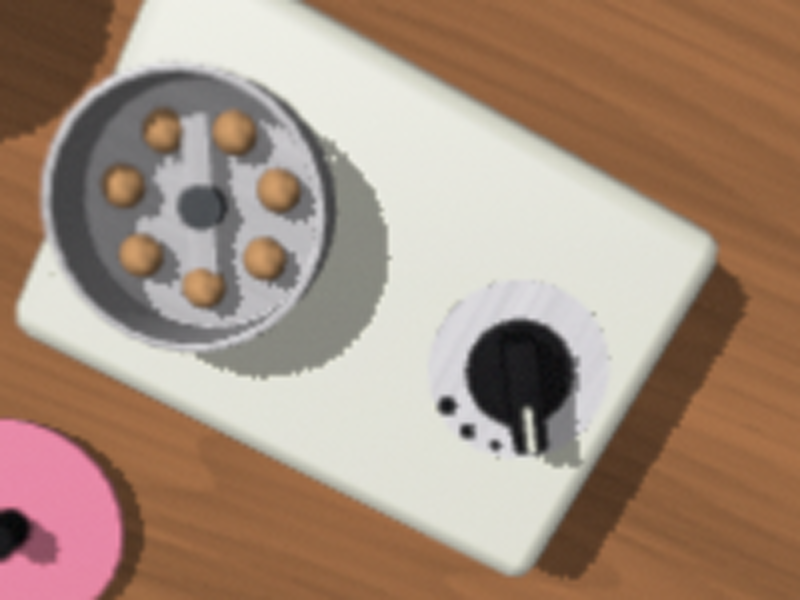

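The crop confirms the rim centre at about (187,207) and the dial disc centre at (520,372). The fit gives mill yaw of about -0.092. I'll take one closer view over the cup to refine the rim.

```bash
python3 - <<'E'
from h import *
inc([.604,.132,.30],.39)
E
```

```text
t 2.0 pos [0.5745 0.0019 0.4392] yaw 0.3909 j [ 0.36  0.26 -0.59  1.14  0.14  1.78 -1.36]
rot [0.     0.0008 0.0009] shift [ 0.0769 -0.109   0.1392]
```

play_rows(increments="0 0 0 0.02 -0.03 0.035 1; 0 0 0 0.04 -0.055 0.07 1; 0 0 0 0.06 -0.08 0.105 1; 0 0 0 0.077 -0.109 0.139 1; 0 0 0 0.077 -0.109 0.139 1; 0 0 0 0.077 -0.109 0.139 1; 0 0 0 0.077 -0.109 0.139 1")

```text
time: 2.7
ee_pos: [0.6049, 0.1301, 0.302]
eef_rot: [0.981, 0.193, 0.001, 0.001]
ft_force: [0.2, -0.4, -0.2]
width: 0.0869
grip_force: 0.0
```

```bash
python3 - <<'E'
from h import *
import pickle
s=read_state(); c=save("wrist","pics/w2.png"); pickle.dump((s["ee_pos"],s["eef_rot"],c),open("w2.pkl","wb"))
print(s["ee_pos"],s["joint_vel"].round(3),c["fx"])
cv2.imwrite("pics/w2b.png",cv2.resize(c["color"][:,:,::-1],(800,600),interpolation=cv2.INTER_CUBIC))
E
```

```text
[0.60492318 0.13012548 0.30198248] [ 0.002 -0.005 -0.002 -0.006  0.    -0.004 -0.003] 270.86499935703847
```

View pics/w2b.png

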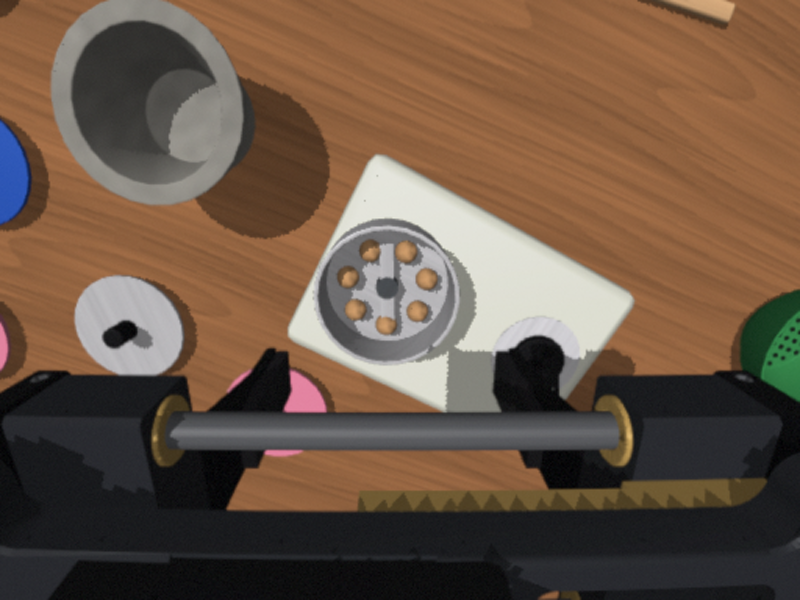

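The close view shows the rim spanning about x 314..459 and y 223..364, so its centre is about (386,294). The lid is at (129,326). I'll refine the rim by fitting a bright rim ring in each picture.

```bash
cat > fit.py <<'E'
from h import *
import pickle
C=pickle.load(open("c0.pkl","rb"))
def cam(n):
    if n in C: return C[n]
    p,q,c=pickle.load(open(n+".pkl","rb")); c=dict(c)
    T=np.eye(4);T[:3,:3]=R.from_quat(q).as_matrix();T[:3,3]=p;c["camera_from_world"]=np.linalg.inv(T@c["mount"]);return c
t=np.linspace(0,2*np.pi,180,endpoint=False)
def samp(c,g,x,y,r,z):
    uv=np.array([proj(c,[x+r*np.cos(a),y+r*np.sin(a),z]) for a in t],np.float32)
    return cv2.remap(g,uv[None,:,0],uv[None,:,1],cv2.INTER_LINEAR)[0]
def ringfit(n,x0,y0,z,ri,rm,ro,w=.012):
    c=cam(n); g=c["color"].astype(np.float32).mean(2)
    best=(-1e9,)
    for st in(.003,.001,.0005):
        xs=np.arange(-w,w+1e-9,st)
        for dx in xs:
            for dy in xs:
                x,y=x0+dx,y0+dy
                m=samp(c,g,x,y,rm,z)
                s=np.mean(np.clip(m-samp(c,g,x,y,ri,z),-60,60)) if ri else 0
                if ro: s+=np.mean(np.clip(np.abs(m-samp(c,g,x,y,ro,z)),0,60))
                if s>best[0]: best=(s,x,y)
        x0,y0=best[1:]; w=st
    return best
E
python3 - <<'E'
from fit import *
p,q,c=pickle.load(open("w2.pkl","rb"))
f=lambda u,v,z:atz(c,u/1.5625,v/1.5625,z,(p,q)).round(4)
print("hand rim",f(386.5,294,.135), "lid",f(129,326,.017))
k=[f(*a,.085) for a in[(376,153),(634,299)]];print(k,np.linalg.norm(k[0]-k[1]))
for n in("w1","w2","scene","side"):
    print(n,"rim",ringfit(n,.586,.125,.135,.0535,.058,.0625))
    print(n,"lid",ringfit(n,.405,.374,.017,None,.0615,.0655))
E
```

```text
hand rim [0.5885 0.127  0.135 ] lid [0.4078 0.3738 0.017 ]
[array([0.6871, 0.177 , 0.085 ]), array([ 0.6586, -0.0984,  0.085 ])] 0.2768707460169817
w1 rim (np.float32(94.93582), np.float64(0.585), np.float64(0.127))
w1 lid (np.float32(58.60218), np.float64(0.405), np.float64(0.374))
w2 rim (np.float32(96.572975), np.float64(0.5854999999999999), np.float64(0.1265))
w2 lid (np.float32(58.133747), np.float64(0.405), np.float64(0.3745))
scene rim (np.float32(37.290318), np.float64(0.5835), np.float64(0.1245))
scene lid (np.float32(38.320457), np.float64(0.402), np.float64(0.3725))
side rim (np.float32(56.252754), np.float64(0.5845), np.float64(0.1265))
side lid (np.float32(53.48697), np.float64(0.4045), np.float64(0.3755))
```

```bash
python3 - <<'E'
from h import *
inc([.405,.3745,.25],.3908)
c=__import__("pickle").load(open("c0.pkl","rb"))["side"];print("mortar",atz(c,186,243,.105))
E
```

```text
t 2.75 pos [0.605  0.1303 0.3021] yaw 0.3877 j [ 0.19  0.36 -0.64  1.32  0.21  1.53 -1.61]
rot [ 0.0014 -0.002  -0.0031] shift [-0.0929 -0.3018  0.0515]
mortar [0.64961683 0.35029787 0.105     ]
```

play_rows(increments="0 0 0 -0.012 -0.04 0.007 1; 0 0 0 -0.024 -0.08 0.015 1; 0 0 0 -0.036 -0.12 0.022 1; 0 0 0 -0.048 -0.16 0.03 1; 0 0 0 -0.06 -0.2 0.037 1; 0 0 0 -0.073 -0.24 0.045 1; 0 0 0 -0.083 -0.27 0.05 1; 0 0 -0.003 -0.093 -0.302 0.0515 1")

```text
time: 3.55
ee_pos: [0.4033, 0.376, 0.2498]
eef_rot: [0.981, 0.195, 0.001, 0.0]
ft_force: [-0.3, 0.5, 0.6]
width: 0.0871
grip_force: 0.0
```

play_rows(increments="0 0 0 0 0 0 1; 0 0 0 0 0 0 1; 0 0 0 0 0 0 1")

```text
time: 3.85
ee_pos: [0.4048, 0.3749, 0.2496]
eef_rot: [0.981, 0.194, 0.001, 0.0]
ft_force: [-0.7, 0.1, -0.6]
width: 0.0872
grip_force: 0.0
```

```bash
python3 - <<'E'
from h import *
import pickle
s=read_state(); c=save("wrist","pics/w3.png"); pickle.dump((s["ee_pos"],s["eef_rot"],c),open("w3.pkl","wb"))
from fit import *
print("lid",ringfit("w3",.405,.3745,.017,None,.0615,.0655))
inc([.405,.3745,.02],.3908)
E
```

```text
lid (np.float32(59.995235), np.float64(0.4045), np.float64(0.3745))
t 3.9 pos [0.4048 0.3748 0.2495] yaw 0.3908 j [-0.13  0.25 -0.82  1.58  0.18  1.39 -2.14]
rot [ 0.0006 -0.0009 -0.    ] shift [-1.000e-04  3.000e-04  2.295e-01]
```

play_rows(increments="0 0 0 0 0 0.04 1; 0 0 0 0 0 0.08 1; 0 0 0 0 0 0.12 1; 0 0 0 0 0 0.155 1; 0 0 0 0 0 0.185 1; 0 0 0 0 0 0.21 1; 0 0 0 0 0 0.227 1; 0 0 0 0 0 0.227 1")

```text
time: 4.7
ee_pos: [0.403, 0.3745, 0.0202]
eef_rot: [0.981, 0.195, -0.001, 0.001]
ft_force: [-0.1, 0.4, 0.7]
width: 0.0868
grip_force: 0.0
```

play_rows(increments="0 0 0 0 0 0 0; 0 0 0 0 0 0 0; 0 0 0 0 0 0 0; 0 0 0 0 0 0 0; 0 0 0 0 0 0 0; 0 0 0 0 0 0 0", grip_force=30)

```text
time: 5.3
ee_pos: [0.4033, 0.3762, 0.0223]
eef_rot: [0.981, 0.196, 0.0, 0.0]
ft_force: [-0.5, -0.6, 0.2]
width: 0.047
grip_force: 0.0
```

play_rows(increments="0 0 0 0 0 -0.02 0; 0 0 0 0 0 -0.05 0; 0 0 0 0 0 -0.08 0; 0 0 0 0 0 -0.11 0; 0 0 0 0 0 -0.14 0; 0 0 0 0 0 -0.17 0; 0 0 0 0 0 -0.19 0; 0 0 0 0 0 -0.19 0")

```text
time: 6.1
ee_pos: [0.404, 0.3773, 0.215]
eef_rot: [0.981, 0.196, 0.002, -0.001]
ft_force: [0.3, 0.4, 0.4]
width: 0.0005
grip_force: 0.0
```

The fingers were still closing when I lifted, so the lid was missed. I'll reopen and check where it is.

play_rows(increments="0 0 0 0 0 -0.03 1; 0 0 0 0 0 -0.03 1; 0 0 0 0 0 -0.03 1; 0 0 0 0 0 -0.03 1; 0 0 0 0 0 -0.03 1; 0 0 0 0 0 -0.03 1; 0 0 0 0 0 -0.03 1; 0 0 0 0 0 -0.03 1")

```text
time: 6.9
ee_pos: [0.4032, 0.3761, 0.2419]
eef_rot: [0.981, 0.196, -0.0, 0.0]
ft_force: [0.5, 0.2, -0.4]
width: 0.0563
grip_force: 0.0
```

play_rows(increments="0 0 0 0 0 0 1; 0 0 0 0 0 0 1; 0 0 0 0 0 0 1; 0 0 0 0 0 0 1; 0 0 0 0 0 0 1; 0 0 0 0 0 0 1")

```text
time: 7.5
ee_pos: [0.4032, 0.3762, 0.2421]
eef_rot: [0.981, 0.196, 0.0, 0.0]
ft_force: [0.1, 0.4, 0.3]
width: 0.087
grip_force: 0.0
```

```bash
python3 - <<'E'
from h import *
import pickle
s=read_state(); c=save("wrist","pics/w3.png"); pickle.dump((s["ee_pos"],s["eef_rot"],c),open("w3.pkl","wb"))
from fit import *
print("lid",ringfit("w3",.405,.3745,.017,None,.0615,.0655),s["width"])
inc([.4045,.3745,.022],.3908)
E
```

```text
lid (np.float32(59.994987), np.float64(0.4045), np.float64(0.3745)) 0.08699685881852935
t 7.55 pos [0.4032 0.3762 0.2421] yaw 0.3938 j [-0.13  0.25 -0.82  1.6   0.19  1.38 -2.15]
rot [ 0.0001 -0.0001  0.003 ] shift [0.0005 0.002  0.2201]
```

The lid has not moved. I'll go down again, wait for the fingers to close, and check the grip before lifting.

play_rows(increments="0 0 0.003 0 0.002 0.04 1; 0 0 0.003 0 0.002 0.08 1; 0 0 0.003 0 0.002 0.12 1; 0 0 0.003 0 0.002 0.155 1; 0 0 0.003 0 0.002 0.185 1; 0 0 0.003 0 0.002 0.205 1; 0 0 0.003 0 0.002 0.22 1; 0 0 0.003 0 0.002 0.22 1")

```text
time: 8.35
ee_pos: [0.4032, 0.3735, 0.0204]
eef_rot: [0.981, 0.194, -0.001, 0.001]
ft_force: [-0.9, 1.0, 0.4]
width: 0.0872
grip_force: 0.0
```

play_rows(increments="0 0 0 0 0 0 0; 0 0 0 0 0 0 0; 0 0 0 0 0 0 0; 0 0 0 0 0 0 0; 0 0 0 0 0 0 0; 0 0 0 0 0 0 0; 0 0 0 0 0 0 0; 0 0 0 0 0 0 0", grip_force=30)

```text
time: 9.15
ee_pos: [0.404, 0.3743, 0.0221]
eef_rot: [0.981, 0.194, 0.0, 0.0]
ft_force: [-0.4, -0.8, -0.7]
width: 0.0311
grip_force: 0.0
```

play_rows(increments="0 0 0 0 0 0 0; 0 0 0 0 0 0 0; 0 0 0 0 0 0 0; 0 0 0 0 0 0 0; 0 0 0 0 0 0 0; 0 0 0 0 0 0 0")

```text
time: 9.75
ee_pos: [0.4039, 0.3743, 0.022]
eef_rot: [0.981, 0.194, -0.0, 0.0]
ft_force: [0.2, 0.8, -0.4]
width: 0.0235
grip_force: 30.0
```

play_rows(increments="0 0 0 0 0 -0.015 0; 0 0 0 0 0 -0.04 0; 0 0 0 0 0 -0.07 0; 0 0 0 0 0 -0.1 0; 0 0 0 0 0 -0.13 0; 0 0 0 0 0 -0.16 0; 0 0 0 0 0 -0.19 0; 0 0 0 0 0 -0.21 0")

```text
time: 10.55
ee_pos: [0.4038, 0.3747, 0.2352]
eef_rot: [0.981, 0.194, 0.001, -0.0]
ft_force: [0.0, 0.3, -1.9]
width: 0.0233
grip_force: 30.0
```

```bash
python3 - <<'E'
from h import *
print(read_state()["ft_force"],read_state()["width"])
inc([.5845,.1265,.22],.3908)
E
```

```text
[ 0.03205279  0.27496669 -1.86039666] 0.02329500948340583
t 10.55 pos [0.4038 0.3747 0.2352] yaw 0.3914 j [-0.12  0.25 -0.82  1.61  0.19  1.36 -2.15]
rot [-0.0004 -0.0023  0.0006] shift [0.0723 0.2984 0.0153]
```

play_rows(increments="0 0 0 0.005 0.02 0 0; 0 0 0 0.015 0.06 0 0; 0 0 0 0.025 0.1 0 0; 0 0 0 0.034 0.14 0 0; 0 0 0 0.044 0.18 0 0; 0 0 0 0.054 0.22 0 0; 0 0 0 0.063 0.26 0 0; 0 0 0 0.0723 0.29 0 0")

```text
time: 11.35
ee_pos: [0.5822, 0.1308, 0.2329]
eef_rot: [0.981, 0.193, 0.0, 0.0]
ft_force: [0.7, 0.9, -2.4]
width: 0.0233
grip_force: 30.0
```

play_rows(increments="0 0 0 0 0.0084 0.01 0; 0 0 0 0 0.0084 0.015 0; 0 0 0 0 0.0084 0.015 0; 0 0 0 0 0.0084 0.015 0; 0 0 0 0 0.0084 0.015 0")

```text
time: 11.85
ee_pos: [0.584, 0.1274, 0.2178]
eef_rot: [0.981, 0.195, 0.0, -0.0]
ft_force: [-0.7, -1.4, -2.6]
width: 0.0232
grip_force: 30.0
```

```bash
python3 - <<'E'
from fit import *
s=read_state();print(s["eef_rot"])
inc([.5845,.1265,.165],.3908)
p=s["ee_pos"]; q=s["eef_rot"]; c=save("wrist","pics/w4.png"); pickle.dump((p,q,c),open("w4.pkl","wb"))
zf=p[2]-.022+.017
print("lid in hand",ringfit("w4",p[0],p[1],zf,None,.0615,.0655,.008),p,"zf",zf)
C["sc"]=save("scene","pics/s4.png");C["sd"]=save("side","pics/d4.png")
for n in("sc","sd"):print(n,ringfit(n,p[0],p[1],zf,None,.0615,.0655,.008))
b=cv2.resize(C["sd"]["color"][90:240,150:350,::-1],None,fx=4,fy=4,interpolation=cv2.INTER_CUBIC)
cv2.imwrite("pics/d4b.png",b)
E
```

```text
[ 9.80765193e-01  1.95190934e-01  3.66464493e-04 -4.55586652e-05]
t 11.85 pos [0.584  0.1274 0.2178] yaw 0.3929 j [ 0.23  0.34 -0.65  1.52  0.21  1.35 -1.62]
rot [ 0.0001 -0.0007  0.0021] shift [0.0001 0.001  0.0528]
lid in hand (np.float32(27.65835), np.float64(0.5855283785885723), np.float64(0.12786455887136547)) [0.58402838 0.12736456 0.21775814] zf 0.2127581443442988
sc (np.float32(25.315302), np.float64(0.5845283785885723), np.float64(0.12736455887136547))
sd (np.float32(27.77321), np.float64(0.5840283785885723), np.float64(0.12836455887136547))
```

View pics/d4b.png

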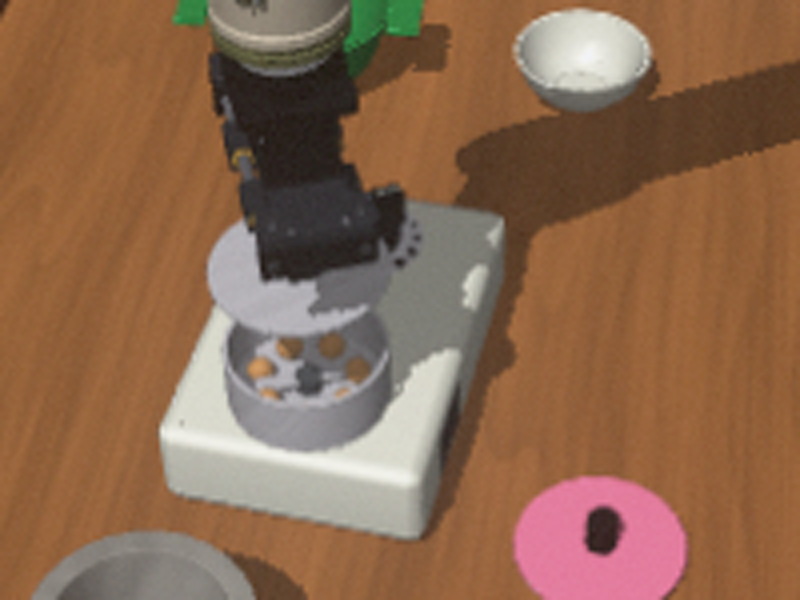

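The lid hangs level in the gripper and is within 1 to 2 mm of the cup axis. I'll lower it slowly.

play_rows(increments="0 0 0 0 0.001 0.015 0; 0 0 0 0 0.001 0.03 0; 0 0 0 0 0.001 0.045 0; 0 0 0 0 0.001 0.055 0; 0 0 0 0 0.001 0.058 0; 0 0 0 0 0.001 0.058 0; 0 0 0 0 0.001 0.058 0")

```text
time: 12.7
ee_pos: [0.5852, 0.1252, 0.1596]
eef_rot: [0.981, 0.194, 0.0, -0.0]
ft_force: [-0.6, -0.3, -3.1]
width: 0.0235
grip_force: 30.0
```

play_rows(increments="0 0 0 0 0 0.002 0; 0 0 0 0 0 0.004 0; 0 0 0 0 0 0.006 0; 0 0 0 0 0 0.006 0; 0 0 0 0 0 0.006 0")

```text
time: 13.2
ee_pos: [0.5849, 0.125, 0.1531]
eef_rot: [0.981, 0.194, -0.0, 0.0]
ft_force: [0.0, -0.1, -1.9]
width: 0.0235
grip_force: 30.0
```

play_rows(increments="0 0 0 0 -0.001 0.002 0; 0 0 0 0 -0.001 0.004 0; 0 0 0 0 -0.001 0.006 0; 0 0 0 0 -0.001 0.008 0; 0 0 0 0 -0.001 0.008 0; 0 0 0 0 -0.001 0.008 0")

```text
time: 13.8
ee_pos: [0.5845, 0.126, 0.1451]
eef_rot: [0.981, 0.194, 0.0, 0.0]
ft_force: [-0.4, -0.4, -1.4]
width: 0.0231
grip_force: 30.0
```

play_rows(increments="0 0 0 0 0 0.001 0; 0 0 0 0 0 0.0015 0; 0 0 0 0 0 0.0015 0; 0 0 0 0 0 0.0015 0")

```text
time: 14.2
ee_pos: [0.5845, 0.126, 0.145]
eef_rot: [0.981, 0.194, 0.0, 0.0]
ft_force: [-6.0, -2.1, 10.9]
width: 0.0231
grip_force: 30.0
```

play_rows(increments="0 0 0 0 0 0 0.2; 0 0 0 0 0 0 0.3; 0 0 0 0 0 0 0.4; 0 0 0 0 0 0 0.6; 0 0 0 0 0 0 1; 0 0 0 0 0 0 1; 0 0 0 0 0 0 1; 0 0 0 0 0 0 1")

```text
time: 15.0
ee_pos: [0.5845, 0.1259, 0.1435]
eef_rot: [0.981, 0.194, -0.0, 0.0]
ft_force: [0.5, 0.3, -0.0]
width: 0.0658
grip_force: 0.0
```

play_rows(increments="0 0 0 0 0 -0.01 1; 0 0 0 0 0 -0.03 1; 0 0 0 0 0 -0.06 1; 0 0 0 0 0 -0.09 1; 0 0 0 0 0 -0.12 1; 0 0 0 0 0 -0.15 1; 0 0 0 0 0 -0.15 1; 0 0 0 0 0 -0.15 1")

```text
time: 15.8
ee_pos: [0.5847, 0.1262, 0.2945]
eef_rot: [0.981, 0.194, 0.001, 0.0]
ft_force: [-0.1, -0.3, 0.0]
width: 0.0872
grip_force: 0.0
```

```bash
python3 - <<'E'
from fit import *
s=read_state();p=s["ee_pos"]; q=s["eef_rot"]; c=save("wrist","pics/w5.png"); pickle.dump((p,q,c),open("w5.pkl","wb"))
C["sc"]=save("scene","pics/s5.png");C["sd"]=save("side","pics/d5.png")
for n in("w5","sc","sd"):
  for z in (.140,.152):print(n,z,ringfit(n,.585,.1265,z,None,.0615,.0655,.008))
rim=np.array([.585,.1265]);d=rim-.165*np.array([.0916,.9958]);print("dial",d)
inc([*d,.25],-.0916+.625+np.pi)
b=cv2.resize(c["color"][120:345,130:430,::-1],None,fx=2.6,fy=2.6,interpolation=cv2.INTER_CUBIC)
cv2.imwrite("pics/w5b.png",b)
E
```

```text
w5 0.14 (np.float32(39.678284), np.float64(0.586), np.float64(0.1265))
w5 0.152 (np.float32(29.55637), np.float64(0.5854999999999999), np.float64(0.1305))
sc 0.14 (np.float32(13.594495), np.float64(0.5844999999999999), np.float64(0.124))
sc 0.152 (np.float32(13.5759735), np.float64(0.5874999999999999), np.float64(0.134))
sd 0.14 (np.float32(25.096382), np.float64(0.585), np.float64(0.126))
sd 0.152 (np.float32(23.149761), np.float64(0.5825), np.float64(0.137))
dial [ 0.569886 -0.037807]
t 15.95 pos [0.5841 0.1258 0.2926] yaw 0.3908 j [ 0.22  0.31 -0.65  1.4   0.19  1.5  -1.6 ]
rot [2.400e-03 5.000e-04 2.999e+00] shift [-0.0754  0.1459  0.0427]
```

View pics/w5b.png

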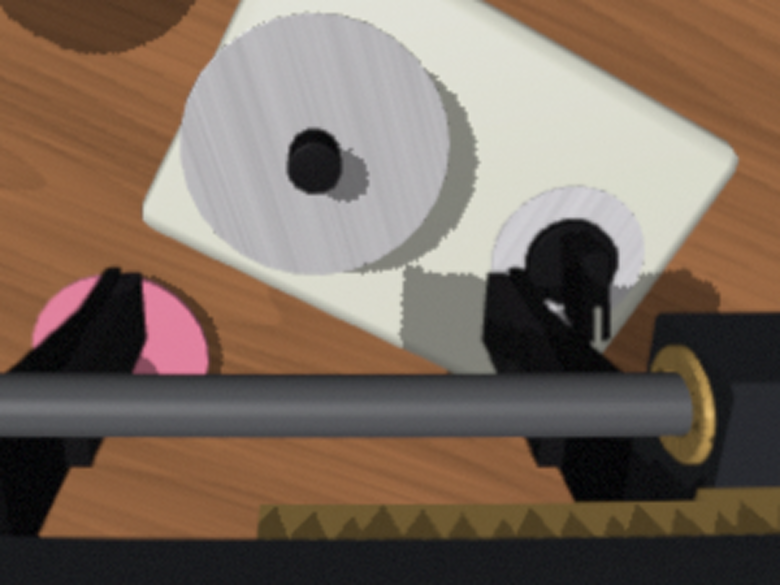

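The lid lies flat on the cup, the fit at flange height agrees, and I felt it bottom out at about 11 N before letting go. Next I go over the dial and turn the wrist to the bar's heading. I'll take the long way round so that joint 7 ends near mid-range.

play_rows(increments="0 0 -0.13 -0.01 0.02 0 1; 0 0 -0.26 -0.02 0.04 0 1; 0 0 -0.4 -0.03 0.06 0 1; 0 0 -0.54 -0.04 0.08 0.01 1; 0 0 -0.68 -0.05 0.1 0.02 1; 0 0 -0.82 -0.06 0.12 0.03 1; 0 0 -0.96 -0.07 0.135 0.04 1; 0 0 -1.1 -0.0754 0.146 0.043 1")

```text
time: 16.75
ee_pos: [0.5692, -0.0396, 0.2485]
eef_rot: [0.733, 0.68, -0.001, -0.001]
ft_force: [0.1, 0.2, 0.5]
width: 0.087
grip_force: 0.0
```

play_rows(increments="0 0 -0.14 0 0 0 1; 0 0 -0.28 0 0 0 1; 0 0 -0.42 0 0 0 1; 0 0 -0.56 0 0 0 1; 0 0 -0.7 0 0 0 1; 0 0 -0.84 0 0 0 1; 0 0 -0.98 0 0 0 1; 0 0 -1.1 0 0 0 1")

```text
time: 17.55
ee_pos: [0.5699, -0.0378, 0.2497]
eef_rot: [0.269, 0.963, -0.0, -0.001]
ft_force: [-0.3, 0.2, 0.2]
width: 0.0871
grip_force: 0.0
```

play_rows(increments="0 0 -0.14 0 0 0 1; 0 0 -0.28 0 0 0 1; 0 0 -0.42 0 0 0 1; 0 0 -0.56 0 0 0 1; 0 0 -0.7 0 0 0 1; 0 0 -0.84 0 0 0 1; 0 0 -0.98 0 0 0 1; 0 0 -1.08 0 0 0 1")

```text
time: 18.35
ee_pos: [0.5699, -0.0378, 0.2497]
eef_rot: [-0.264, 0.964, 0.0, -0.001]
ft_force: [1.1, -1.0, -0.3]
width: 0.0874
grip_force: 0.0
```

play_rows(increments="0 0 0 0 0 0 1; 0 0 0 0 0 0 1; 0 0 0 0 0 0 1; 0 0 0 0 0 0 1")

```text
time: 18.75
ee_pos: [0.5703, -0.0377, 0.2505]
eef_rot: [-0.261, 0.965, -0.0, -0.0]
ft_force: [0.1, -0.6, 0.0]
width: 0.0864
grip_force: 0.0
```

```bash
python3 - <<'E'
from fit import *
inc([.5699,-.0378,.100],3.675)
s=read_state();p=s["ee_pos"]; q=s["eef_rot"]; c=save("wrist","pics/w6.png"); pickle.dump((p,q,c),open("w6.pkl","wb"))
cc=cam("w6")
for P in ([.5699,-.0378,.13],[.5699+.03*np.cos(3.675),-.0378+.03*np.sin(3.675),.13],[.5699-.022*np.cos(3.675),-.0378-.022*np.sin(3.675),.13]):print((proj(cc,P)*1.5625).round())
cv2.imwrite("pics/w6b.png",cv2.resize(c["color"][:,:,::-1],(800,600),interpolation=cv2.INTER_CUBIC))
E
```

```text
t 18.75 pos [ 0.5703 -0.0377  0.2505] yaw -2.6138 j [ 0.82  0.37 -1.06  1.52  0.33  1.44  1.85]
rot [-0.0001 -0.0002 -0.0056] shift [0.0003 0.0002 0.1505]
[392. 290.]
[392. 248.]
[392. 320.]
```

View pics/w6b.png

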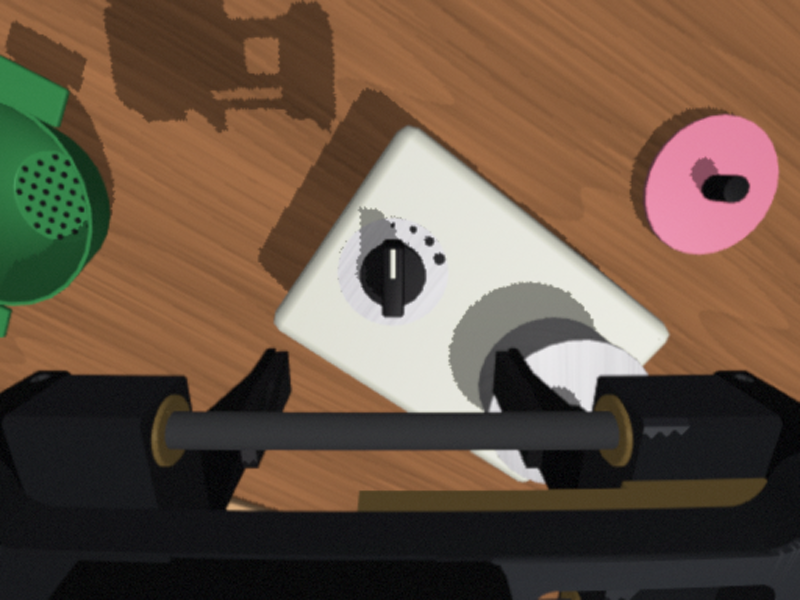

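The bar nose is at (393,243) and the tail at (394,317), within 1 to 2 mm of prediction and parallel to the fingers. I'll descend and close.

play_rows(increments="0 0 -0.005 0 0 0.03 1; 0 0 -0.005 0 0 0.06 1; 0 0 -0.005 0 0 0.09 1; 0 0 -0.005 0 0 0.115 1; 0 0 -0.005 0 0 0.135 1; 0 0 -0.005 0 0 0.1485 1; 0 0 -0.005 0 0 0.1485 1; 0 0 -0.005 0 0 0.1485 1")

```text
time: 19.6
ee_pos: [0.5708, -0.0376, 0.1028]
eef_rot: [-0.264, 0.965, -0.0, 0.0]
ft_force: [-0.1, 0.6, 0.8]
width: 0.0867
grip_force: 0.0
```

play_rows(increments="0 0 0 0 0 0 0; 0 0 0 0 0 0 0; 0 0 0 0 0 0 0; 0 0 0 0 0 0 0; 0 0 0 0 0 0 0; 0 0 0 0 0 0 0; 0 0 0 0 0 0 0; 0 0 0 0 0 0 0", grip_force=40)

```text
time: 20.4
ee_pos: [0.5704, -0.0378, 0.1021]
eef_rot: [-0.264, 0.965, -0.0, 0.0]
ft_force: [-0.3, -0.2, 0.7]
width: 0.031
grip_force: 0.0
```

play_rows(increments="0 0 0 0 0 0 0; 0 0 0 0 0 0 0; 0 0 0 0 0 0 0; 0 0 0 0 0 0 0; 0 0 0 0 0 0 0; 0 0 0 0 0 0 0; 0 0 0 0 0 0 0; 0 0 0 0 0 0 0")

```text
time: 21.2
ee_pos: [0.5701, -0.0372, 0.1021]
eef_rot: [-0.264, 0.964, 0.0, -0.0]
ft_force: [-3.6, 4.2, 2.0]
width: 0.0155
grip_force: 40.0
```

play_rows(increments="0 0 0.08 0 0 0 0; 0 0 0.16 0 0 0 0; 0 0 0.24 0 0 0 0; 0 0 0.32 0 0 0 0; 0 0 0.4 0 0 0 0; 0 0 0.48 0 0 0 0; 0 0 0.56 0 0 0 0; 0 0 0.62 0 0 0 0")

```text
time: 22.0
ee_pos: [0.5703, -0.0381, 0.1021]
eef_rot: [0.044, 0.999, -0.0, -0.0]
ft_force: [-2.8, 0.8, 1.8]
width: 0.0161
grip_force: 40.0
```

play_rows(increments="0 0 0.08 0 0 0 0; 0 0 0.16 0 0 0 0; 0 0 0.24 0 0 0 0; 0 0 0.32 0 0 0 0; 0 0 0.4 0 0 0 0; 0 0 0.48 0 0 0 0; 0 0 0.56 0 0 0 0; 0 0 0.62 0 0 0 0")

```text
time: 22.8
ee_pos: [0.5699, -0.0389, 0.1021]
eef_rot: [0.347, 0.938, -0.001, -0.0]
ft_force: [-4.5, -1.4, 3.4]
width: 0.0159
grip_force: 40.0
```

play_rows(increments="0 0 0.01 0 0 0 0; 0 0 0.01 0 0 0 0; 0 0 0.01 0 0 0 0; 0 0 0.01 0 0 0 0")

```text
time: 23.2
ee_pos: [0.5699, -0.0389, 0.1021]
eef_rot: [0.35, 0.937, -0.001, -0.0]
ft_force: [-5.1, -1.4, 4.4]
width: 0.0158
grip_force: 40.0
```

```bash
python3 - <<'E'
from fit import *
inc([.5699,-.0378,.102],3.675-1.25)
s=read_state();print(s["ft_force"],s["torque"],s["width"],s["grip_force"])
p=s["ee_pos"]; q=s["eef_rot"]
a=save("side","pics/d7.png")["color"][110:210,170:290,::-1]; b=save("wrist","pics/w7.png")["color"][:,:,::-1]
a=cv2.resize(a,(360,300),interpolation=cv2.INTER_CUBIC);b=cv2.resize(b,(400,300))
cv2.imwrite("pics/e7.png",np.hstack([a,b]))
E
```

```text
t 23.2 pos [ 0.5699 -0.0389  0.1021] yaw 2.4264 j [ 0.6   0.42 -0.75  1.72  0.31  1.13  0.62]
rot [-0.0019  0.0003  0.0014] shift [0.0007 0.0008 0.0001]
[-5.09421706 -1.418398    4.36186191] [-0.40770733  1.15868634  0.11592217] 0.015829925549895187 40.001051696017385
```

View pics/e7.png

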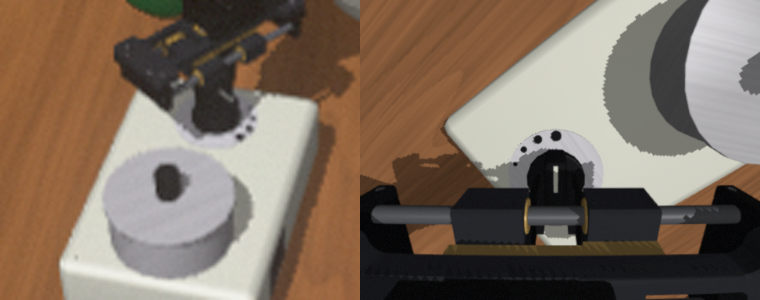

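The lid is flat on the cup. The dial's white line at (556,180) points straight at the largest mark at (556,135), square in the fingers. The 0.12 N m measured matches the spring at the third click, so I'll hand in.

```bash
python3 -c "
from bench import *
print(close_job())"
```

```text
the job is handed in; nothing more can be done
None
```

The lid is home on the cup and let go, and I handed the job in at about 23 s with the gripper holding the dial at the third click (about 1.25 rad); no verdict came back, and the first lid grasp missed without moving the lid.

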